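# Tip out mosaic chips and hold the lamp over them

### The job

Tip the pot on its stand by its red handle so that all five mosaic chips drop into the black tray, and swing the pot back fully upright. Then draw the orange-handled wand lamp out of its sloping dock, turn it level and hold its white lit end over the tray, some 10 to 30 cm above the table; finish still holding it there, still and level. Leave the glue bottle, the jar and the spreader where they are.

Things in the scene. Friction and masses are not known exactly. Their poses are not given: they have to be found in the camera images.
- pot (a joint): tilt of the aluminium pot on its pivot, rad: 0 = upright against its stop (as it starts), grows as the mouth tips towards the tray, stop at 2.35 (135 degrees, mouth well down; the chips slide out between about 1.7 and 2.35). Stiff pivot: it stays where it is left, about 2 to 4 N at the handle moves it. The pot is a round cup, mouth 108 mm, foot 72 mm across, 75 mm high, open on top
- pot_handle (a point): middle of the pot's red handle bar, a round bar 10 mm thick, 80 mm long, parallel to the pivot, that stands 46 mm clear of the pot's rim on the side away from the tray, joined to the pot by an arm at each end (leaving 70 mm of bar free). It starts 145 mm above the table and runs on a circle of 130 mm radius about the pivot, up and over towards the tray. The bar can turn between the fingers. Axes as the pot's: x along the bar
- pot_pivot (a point): middle of the pot's pivot line, 135 mm above the table, fixed to the stand. x lies along the pivot line; the handle of the upright pot lies at y = +130 mm, z = +10 mm from here; the pot tips as a positive turn about x, pouring to -y
- stand: fixed stand of the pot: blue side plates 142 mm apart overall, 150 mm high, on a steel foot. Origin on the table under the pivot; x along the pivot, -y towards the tray
- tray: fixed black sorting tray under the pot's mouth, 230 (x) x 220 (y) mm, walls 35 mm high and 4 mm thick, open on top; origin at the centre of its underside, on the table
- dock: fixed grey dock of the lamp: a square sleeve, 32 mm inside, 40 mm outside, 89 mm long, that leans 45 degrees towards its own -x (about towards the robot), on a foot 150 x 90 mm. Origin on the table
- lamp_handle (a point): centre of the wand lamp's orange handle, a square bar 26 x 26 mm and 100 mm long, near the lamp's centre of mass. z runs along the lamp, from the white end to the handle's end; y is level in the dock and points across the handle. The lamp is 195 mm long, 130 to 210 g. It starts in the dock, handle up, leaning 45 degrees; its white end is 85 mm deep in the sleeve, so it must be drawn out 90 mm along its length
- lamp_head (a point): centre of the lamp's white lit end, a round tube 28 mm across and 95 mm long; 98 mm from lamp_handle along the lamp's -z. Same axes as lamp_handle
- chip0_center (a point): centre of a mosaic chip (blue), 18 x 18 x 14 mm, about 12 g; starts in the pot
- chip1_center (a point): centre of a mosaic chip (terracotta), 18 x 18 x 14 mm, about 12 g; starts in the pot
- chip2_center (a point): centre of a mosaic chip (yellow), 18 x 18 x 14 mm, about 12 g; starts in the pot
- chip3_center (a point): centre of a mosaic chip (green), 18 x 18 x 14 mm, about 12 g; starts in the pot
- chip4_center (a point): centre of a mosaic chip (white), 18 x 18 x 14 mm, about 12 g; starts in the pot
- glue_mid (a point): bystander: white glue bottle, 52 mm across, 130 mm high, standing; point half-way up
- jar_mid (a point): bystander: amber jar, 70 mm across, 80 mm high, standing; point half-way up
- spreader_mid (a point): bystander: flat spreader, 200 mm long, lying on the table; point near its middle, about 10 mm up
Things that resemble listed ones, but are neither listed nor needed, are in the scene too. There is more than one size of the stand; the one meant has the size given above. What is shaped like the part that bears lamp_handle but turquoise is not meant.

How it is judged:
By the outcome, as a careful person would: the job done as asked, in the order asked, and still so for the second after the job is handed in, while the arm keeps its last pose, push and grip.
It also fails if it takes over 67 s, if anything falls off the work surface, if the arm or the gripper's body presses on something with over 40 N, if the wrist force passes 120 N, or if a joint passes its speed limit or range.

### The arm

A 7-joint arm with a two-finger parallel gripper is mounted at the origin on the work surface. World frame = base frame: x ahead of the robot, y to its left, z up, the work surface at z = 0. Lengths are in m, angles in degrees, forces in N, time in s.
With the tool pointing down it reaches from about 0.4 to 0.85 m from the base axis. Payload 10.4 kg.
Tool frame: the origin (TCP) lies midway between the tips of the shut fingers; the grasp point (between the pads) lies 19 mm behind it; z points along the fingers, x is the direction in which the jaws open and shut, and the axes are right-handed (so a half turn about z gives the same grasp; the last joint's range is limited). The gripper opens to 87 mm and grips with 3 to 60 N. Pads are 19 mm wide; open, the fingers measure 117 mm over their backs; the gripper's body (75 mm by 190 mm) begins 51 mm behind the grasp point.
Start: joints at [-71.081, 19.034, -3.707, 83.658, 1.238, 77.344, -5.071], TCP at [0.216, 0.587, 0.223] pointing down, gripper open.
Joint ranges: [-148.97, 148.97], [-28.65, 121.19], [-84.17, 76.75], [9.2, 138.47], [-72.65, 252.65], [3.7, 117.97], [-149.18, 149.18]. Speed limits (degrees/s): [127.2, 127.2, 159.86, 159.86, 180, 180, 180].

### API

Orientations are given as [roll, pitch, yaw] about the fixed x, y, z axes, in that order (R = Rz(yaw) Ry(pitch) Rx(roll)).
In Python, from rig import manip gives the robot as it stands.
- The arm moves only by the shell command python3 -m creep 'ROWS' [FORCE]. ROWS is JSON, a list of rows, each a list of 5 numbers: the shift along the tool's x, y, z in mm, then the turn about the tool's z in degrees, then the finger opening in mm, from 0 to 87. In form: [[tx, ty, tz, roll, gripper], ...]. A call has 1 to 8 rows; each row shifts and turns the pose as measured when the row begins, along the tool's axes as they then stand; what a row does not reach is not made up. A row lasts 1/8 s, in which the tool goes at most 62.5 mm and 10.7 degrees, less where a joint would pass 70% of its speed; a pose out of reach is approached as far as the arm can. A call is refused whole if a number of a shift passes 62.5 or a number of a turn 10.7, either way. A call with a gripper value outside its range is refused whole. The fingers move at their own pace and stop on an object; FORCE is the grip in N (left out, the last holds). Time passes only in rows, so rows that do not move let the fingers close. It gives the time, the measured TCP pose, the force and the opening at its end, in the units of the state.
- manip.read_state(): the state, without advancing time (a new reading comes with each control period).
- manip.capture(name): name is "scene" or "top" or "wrist"; returns a dict with "image" (420x560x3 uint8, red, green, blue), "fovy" (degrees; the focal length in pixels is half the picture's height over the tangent of half this angle, whatever the lens; pixels are square), "cx", "cy" (the principal point, pixels), "cam_to_world" (4x4, takes a point from camera to world coordinates); the wrist camera has in their place "hand_eye" (4x4, takes a point from camera to tool coordinates, whose origin is the TCP and whose axes are the tool frame's). Camera axes: x right, y down, z forward; pixel columns grow to the right and rows downward; lengths in m; the calibration is good to about 2 mm. A picture is of the moment at which its call begins: read the wrist's pose just before it. There is no depth.
- manip.hand_in(): hands the job in, once; it reports no verdict.
The state is a dict: "clock": time; "joint_positions": joint angles; "joint_vel": joint speeds; "tau": joint torques, N m; "position": TCP position; "orientation": TCP orientation; "wrist_force": force on the tool from outside, world axes, zero at the start; "moment": the same for the moment, N m; "finger_gap": finger opening in m.
Only numpy, scipy, OpenCV 4.12 (cv2) and the standard library are available. Lean on these libraries where they do the work, as an engineer would, in place of code of your own. Each camera call takes 0.05 s, during which the arm holds its last target.

## Working session

There is one attempt and no reset: what is moved stays moved. The work goes in short steps, Python scripts to look and compute and a shell command to move; the robot and the scene stay as the last step left them, time stands still between calls to the robot, and variables do not carry over. Pictures are saved under pics/ and viewed, and the job is handed in when it is done.

```bash
mkdir -p pics; ls; python3 - <<'E'
from rig import manip
import cv2
print({k:v for k,v in manip.read_state().items()})
for n in ["scene","top","wrist"]:
    c=manip.capture(n); cv2.imwrite(f"pics/{n}0.png",c["image"][:,:,::-1])
    print(n,{k:(v.tolist() if hasattr(v,'tolist') else v) for k,v in c.items() if k!="image"})
E
```

```text
pics
{'clock': 0.0, 'joint_positions': array([-71.0792703 ,  19.07478591,  -3.70770853,  83.70547196,
         1.23684936,  77.3426478 ,  -5.07164714]), 'joint_vel': array([ 0.05855423,  0.00449555, -0.04784739,  0.15663607,  0.04023256,
       -0.02326832,  0.03825493]), 'tau': array([-1.53193005e-04, -6.23250532e+01,  2.46937521e-02, -3.89889979e+01,
       -6.13358058e-02,  3.97252408e-02,  1.81412051e-04]), 'position': array([0.21583333, 0.58614224, 0.22172776]), 'orientation': array([1.79997186e+02, 8.30404202e-02, 6.97850816e+01]), 'wrist_force': array([ 0.29790811, -0.25421269,  0.21070518]), 'moment': array([-0.02351669,  0.03171245, -0.00957371]), 'finger_gap': 0.08735165341327919}
scene {'fovy': 48.17164383810045, 'cx': 277.85216826961476, 'cy': 206.6573785602198, 'cam_to_world': [[-0.7729401730702553, 0.44591443890175114, -0.45135773177498606, 1.2873580817551247], [0.6342627168990299, 0.5616097836016352, -0.5313240601692958, 0.8131809014196631], [0.016561847903683095, -0.6969610922726326, -0.7169176668573277, 1.2353585327221641], [0.0, 0.0, 0.0, 1.0]]}
top {'fovy': 49.271206003507956, 'cx': 279.11868128642806, 'cy': 203.85572390010296, 'cam_to_world': [[-0.01561525920692264, -0.9837586080245115, 0.17881600828107105, 0.36162374186034174], [-0.99985429944581, 0.016596423515287857, 0.0039923184028375774, -0.012748857450445263], [-0.006895183799512016, -0.17872761360286962, -0.9838744313052322, 1.3589424465077522], [0.0, 0.0, 0.0, 1.0]]}
wrist {'fovy': 64.9917330405186, 'cx': 278.71439392580737, 'cy': 212.32541376497974, 'hand_eye': [[0.9999995416000504, -0.00044662640988388464, 0.0008469501391351735, -0.0006081003723265033], [0.00022736478852832009, 0.9700090738014419, 0.24306860152664944, -0.0655097441082249], [-0.0009301101768738092, -0.24306829753737566, 0.9700087306964512, -0.16272274143239102], [0.0, 0.0, 0.0, 1.0]]}
```

View pics/scene0.png

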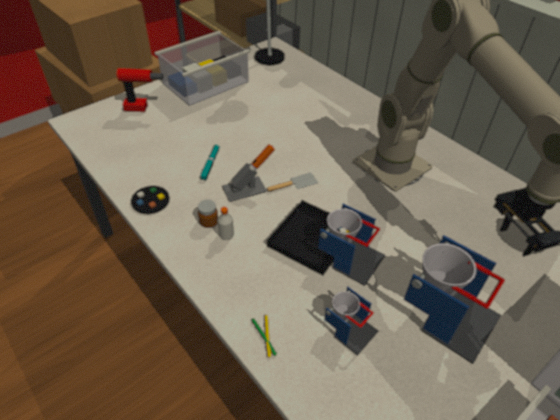

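View pics/top0.png

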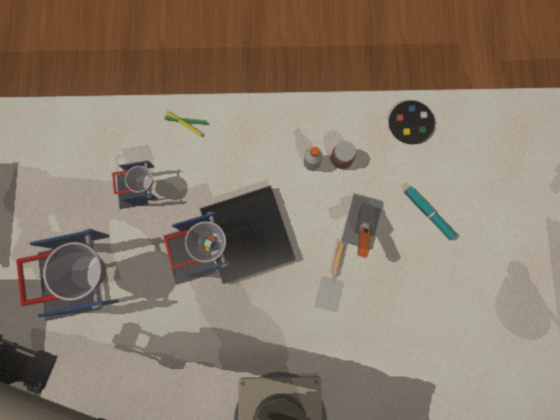

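View pics/wrist0.png

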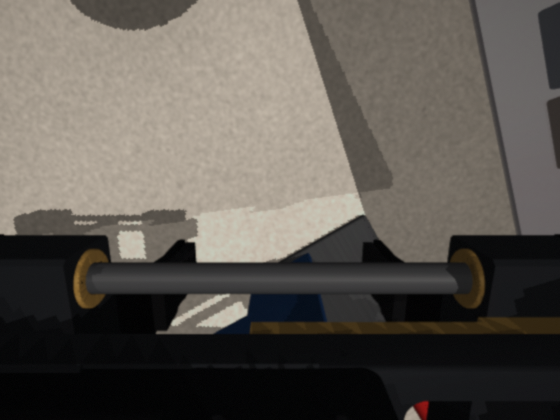

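```bash
python3 - <<'E'
import cv2,numpy as np
t=cv2.imread("pics/top0.png");s=cv2.imread("pics/scene0.png")
a=cv2.resize(t[190:300,150:310],None,fx=5,fy=5,interpolation=cv2.INTER_CUBIC)
cv2.imwrite("pics/top_pot.png",a)
a=cv2.resize(t[180:310,310:470],None,fx=5,fy=5,interpolation=cv2.INTER_CUBIC)[:600]
cv2.imwrite("pics/top_lamp.png",a)
a=cv2.resize(s[190:290,255:395],None,fx=5,fy=5,interpolation=cv2.INTER_CUBIC)
cv2.imwrite("pics/sc_pot.png",a)
a=cv2.resize(s[130:230,190:330],None,fx=5,fy=5,interpolation=cv2.INTER_CUBIC)
cv2.imwrite("pics/sc_lamp.png",a)
E
```

```text
(no output)
```

View pics/top_pot.png

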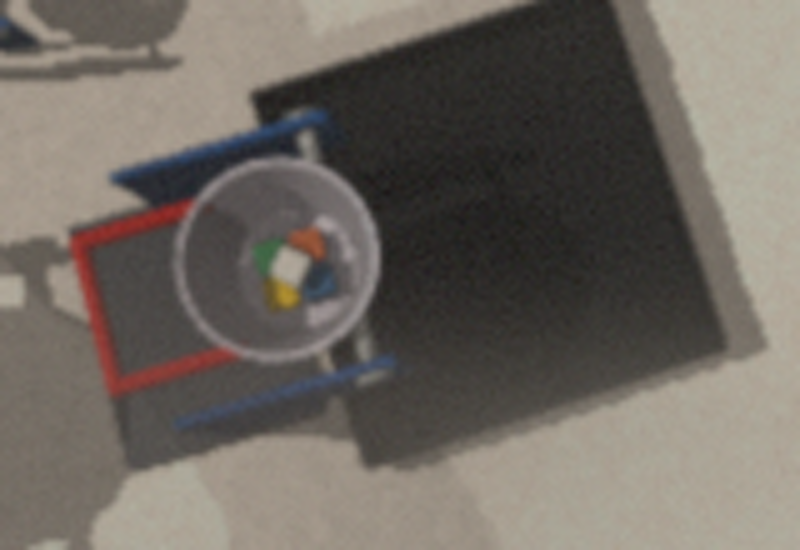

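View pics/top_lamp.png

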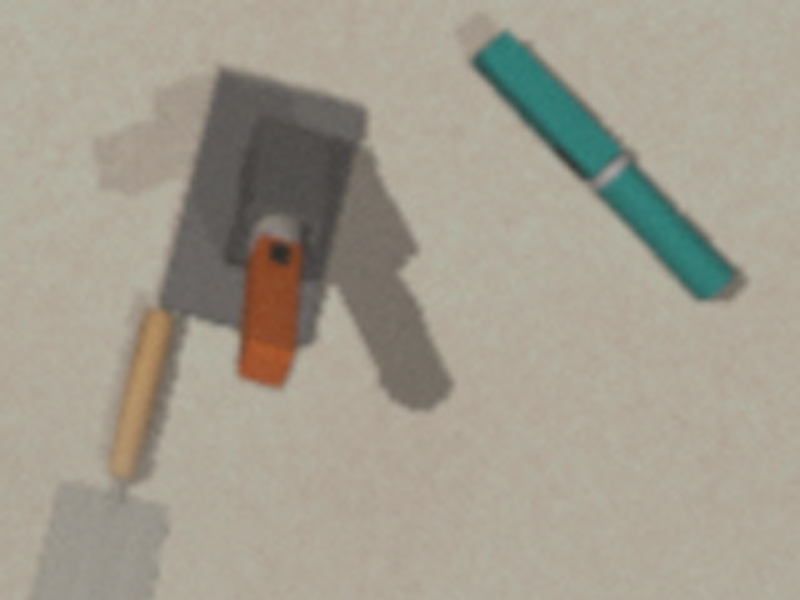

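View pics/sc_pot.png

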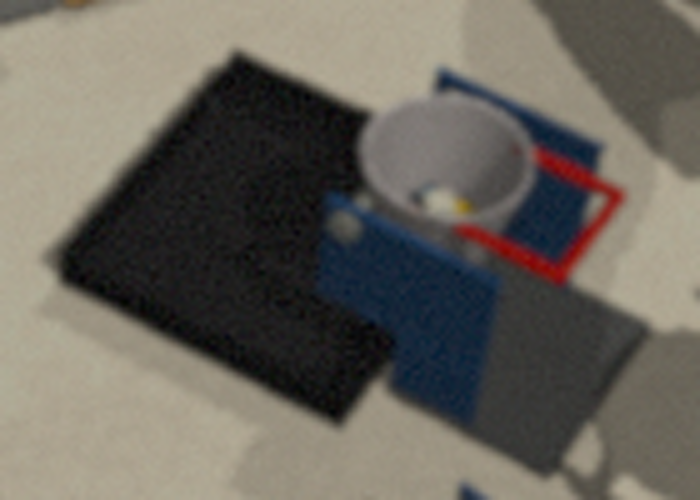

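View pics/sc_lamp.png

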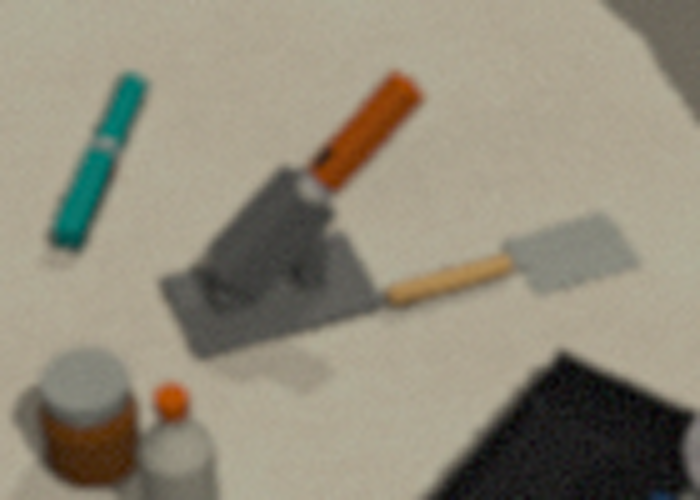

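```bash
cat > h.py <<'E'
import numpy as np,cv2,json
from rig import manip
C={}
def cam(n):
    if n not in C:
        c=manip.capture(n);C[n]=c
    return C[n]
def ray(c,uv,T=None):
    f=210/np.tan(np.radians(c["fovy"]/2)); M=c.get("cam_to_world") if T is None else T
    M=np.array(M); d=M[:3,:3]@np.array([(uv[0]-c["cx"])/f,(uv[1]-c["cy"])/f,1.]);return M[:3,3],d/np.linalg.norm(d)
def plane(c,uv,z,T=None):
    o,d=ray(c,uv,T);return o+d*(z-o[2])/d[2]
def tri(rs):
    A=sum(np.eye(3)-np.outer(d,d) for o,d in rs);b=sum((np.eye(3)-np.outer(d,d))@o for o,d in rs)
    p=np.linalg.solve(A,b);return p,[np.linalg.norm(np.cross(p-o,d)) for o,d in rs]
def proj(c,p):
    M=np.linalg.inv(np.array(c["cam_to_world"]));q=M[:3,:3]@p+M[:3,3];f=210/np.tan(np.radians(c["fovy"]/2))
    return q[0]/q[2]*f+c["cx"],q[1]/q[2]*f+c["cy"]
E
python3 - <<'E'
from h import *
np.set_printoptions(precision=4,suppress=True)
t=cam("top");s=cam("scene")
def T(a,b):return tri([ray(t,a),ray(s,b)])
e1=T((166.2,237.8),(367,244.6));e2=T((172.5,267.6),(378.5,229.5));print("bar",e1,e2,np.linalg.norm(e1[0]-e2[0]))
p1,p2=plane(t,(166.2,237.8),.145),plane(t,(172.5,267.6),.145);print(p1,p2,np.linalg.norm(p1-p2))
q1,q2=plane(s,(367,244.6),.145),plane(s,(378.5,229.5),.145);print(q1,q2,np.linalg.norm(q1-q2))
print("tray cs",[plane(t,((x/5+150),(y/5+190)),.035) for x,y in [(253,92),(612,0),(727,348),(368,465)]])
a=T((363.4,252.4),(270.6,148));b=T((365.6,228),(255,166));print("lamp",a,b,np.linalg.norm(a[0]-b[0]))
print("dock foot",[plane(t,((x/5+310),(y/5+180)),.01) for x,y in [(222,68),(367,105),(165,308)]])
E
```

```text
bar (array([0.4942, 0.2952, 0.1468]), [np.float64(0.0017209126315231417), np.float64(0.0017209126315233122)]) (array([0.4169, 0.2755, 0.1432]), [np.float64(0.0005199478547552287), np.float64(0.0005199478547552838)]) 0.0798253258979039
[0.4955 0.2943 0.145 ] [0.4165 0.2754 0.145 ] 0.0811996994000388
[0.4916 0.2955 0.145 ] [0.4188 0.276  0.145 ] 0.07537436947531455
tray cs [array([0.5926, 0.2234, 0.035 ]), array([0.6442, 0.0118, 0.035 ]), array([ 0.4386, -0.0516,  0.035 ]), array([0.3756, 0.1545, 0.035 ])]
lamp (array([ 0.4468, -0.2246,  0.1655]), [np.float64(2.7772514357823414e-05), np.float64(2.77725143579874e-05)]) (array([ 0.5139, -0.2401,  0.1072]), [np.float64(0.005520794320207621), np.float64(0.0055207943202077)]) 0.09023782301031412
dock foot [array([ 0.6343, -0.2338,  0.01  ]), array([ 0.6102, -0.3195,  0.01  ]), array([ 0.4906, -0.1937,  0.01  ])]
```

The three stands in the top picture are small (135,185), large (72,272) and middle (205,243). The middle one holds the chips, stands beside the tray, and its bar measures 80 mm, so it is the one meant. For the lamp, the orange bar at (364,240) sits in the dock and fits. The turquoise one at (430,212) does not.

First I raise the arm and turn it.

```bash
python3 -m creep '[[0,0,-50,-8.5,40],[0,0,-50,-8.5,40],[0,0,-20,-8.5,40],[0,0,0,-8.5,40]]'
```

```text
clock: 0.75
position: [0.2156, 0.5859, 0.3448]
orientation: [-179.9, 0.2, 104.8]
wrist_force: [-0.2, 0.1, -0.3]
finger_gap: 0.0549
```

```bash
python3 -m creep '[[-50,23,0,1,40],[-50,23,0,0,40],[-50,23,0,0,40],[-50,23,0,0,40],[-50,23,0,0,40],[-50,23,0,0,40],[-45,20,0,0,40],[0,0,0,0,40]]'
```

```text
clock: 1.75
position: [0.4594, 0.2797, 0.3442]
orientation: [-179.9, 0.1, 104.0]
wrist_force: [0.3, 0.5, 0.0]
finger_gap: 0.0401
```

```bash
cat >> h.py <<'E'
from scipy.spatial.transform import Rotation as Rn
def wrist(name):
    st=manip.read_state();c=manip.capture("wrist");T=np.eye(4);T[:3,:3]=Rn.from_euler("xyz",st["orientation"],degrees=True).as_matrix();T[:3,3]=st["position"]
    cv2.imwrite(f"pics/{name}.png",c["image"][:,:,::-1]);T=T@np.array(c["hand_eye"]);np.save("pics/T_"+name+".npy",T);return c,T
E
python3 - <<'E'
from h import *
c,T=wrist("w1")
im=cv2.cvtColor(c["image"],cv2.COLOR_RGB2HSV)
m=cv2.inRange(im,(0,150,80),(8,255,255))|cv2.inRange(im,(172,150,80),(180,255,255))
ys,xs=np.nonzero(m);print(xs.min(),xs.max(),ys.min(),ys.max())
E
```

```text
191 289 151 232
```

View pics/w1.png

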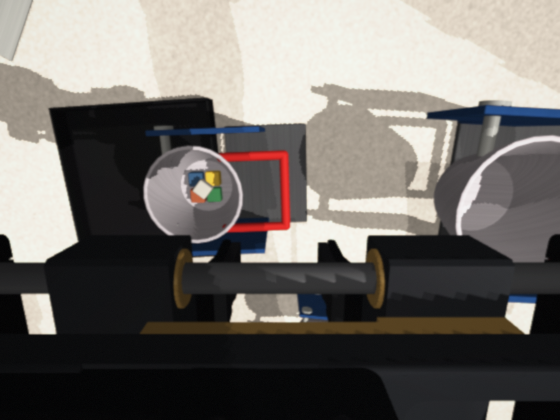

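```bash
python3 - <<'E'
from h import *
c=manip.capture("wrist");T=np.load("pics/T_w1.npy")
a=plane(c,(286,155),.145,T);b=plane(c,(287,228),.145,T);print(a,b,np.linalg.norm(a-b),(a+b)/2,np.degrees(np.arctan2(*(a-b)[1::-1])))
E
```

```text
[0.41933759 0.27682381 0.145     ] [0.49911143 0.2982551  0.145     ] 0.08260245902148328 [0.45922451 0.28753946 0.145     ] -164.96251178080541
```

```bash
python3 -m creep '[[6,-1,50,0,40],[0,0,50,0,40],[0,0,50,0,40],[0,0,40,0,40],[0,0,20,0,40],[0,0,8,0,40],[0,0,0,0,40]]' 15; python3 - <<'E'
from h import *
c,T=wrist("w2"); c=cam("scene"); cv2.imwrite("pics/s2.png",cv2.resize(c["image"][150:290,250:450,::-1],None,fx=4,fy=4))
E
```

```text
clock: 2.72
position: [0.4476, 0.2984, 0.1202]
orientation: [-179.9, -0.1, 105.2]
wrist_force: [2.4, -4.3, -2.1]
finger_gap: 0.0401
```

View pics/w2.png

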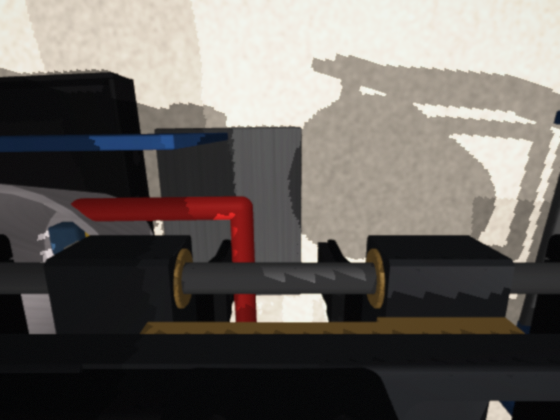

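View pics/s2.png

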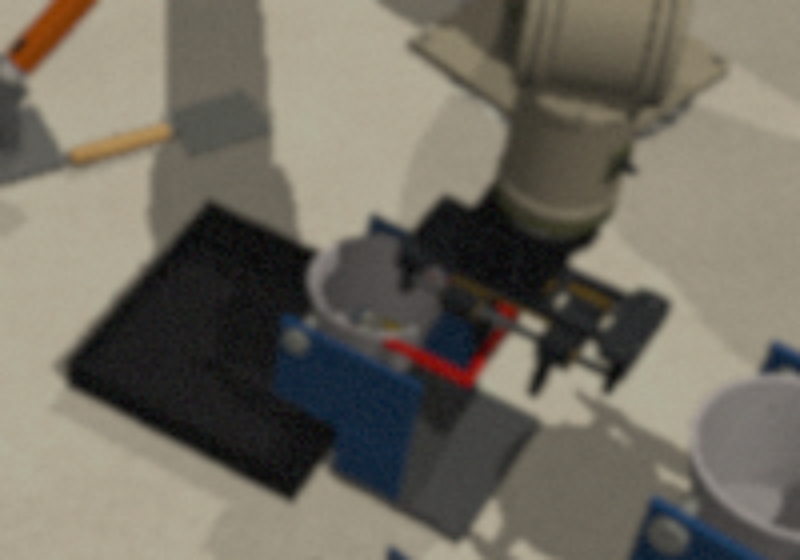

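```bash
python3 - <<'E'
from h import *
np.set_printoptions(precision=4,suppress=True)
c=manip.capture("wrist");T=np.load("pics/T_w2.npy")
a=plane(c,(240,203),.145,T);b=plane(c,(243,300),.145,T);print(a,b,manip.read_state()["position"],manip.read_state()["wrist_force"])
E
```

```text
[0.4181 0.2724 0.145 ] [0.4623 0.2845 0.145 ] [0.4478 0.2984 0.1209] [-0.5578 -3.5419 -2.8438]
```

```bash
python3 -m creep '[[-8,3,0,0,40],[-8,3,0,0,40],[0,0,0,0,40]]' 15
```

```text
clock: 3.25
position: [0.4595, 0.2856, 0.1232]
orientation: [179.9, -0.3, 105.2]
wrist_force: [0.2, 0.5, -0.9]
finger_gap: 0.0403
```

```bash
python3 -m creep '[[0,0,0,0,20],[0,0,0,0,0],[0,0,0,0,0],[0,0,0,0,0],[0,0,0,0,0]]' 15
```

```text
clock: 3.88
position: [0.4596, 0.2856, 0.1235]
orientation: [179.9, -0.3, 105.2]
wrist_force: [0.4, 1.6, -0.5]
finger_gap: 0.0088
```

```bash
python3 -m creep '[[-2.5,0,-17,0,0],[-5,0,-17.5,0,0],[-7.5,0,-16.5,0,0],[-9.5,0,-15.5,0,0],[0,0,0,0,0]]' 15
```

```text
clock: 4.5
position: [0.4677, 0.2571, 0.193]
orientation: [179.8, -0.1, 105.1]
wrist_force: [1.7, -0.6, -2.4]
finger_gap: 0.0086
```

```bash
python3 -m creep '[[-7,0,-11,0,0],[-13,0,-12,0,0],[-15,0,-10,0,0],[-16,0,-8,0,0],[-17,0,-5.5,0,0],[-18,0,-3,0,0],[-9,0,0,0,0],[0,0,0,0,0]]' 15
```

```text
clock: 5.5
position: [0.4934, 0.163, 0.2431]
orientation: [179.7, -0.2, 105.3]
wrist_force: [4.4, 0.8, -6.4]
finger_gap: 0.009
```

```bash
python3 -m creep '[[-18,0,0.5,0,0],[-18,0,3.5,0,0],[-17,0,6,0,0],[-16,0,8.5,0,0],[-8,0,5,0,0],[-7,0,5,0,0],[-6,0,5.5,0,0],[0,0,0,0,0]]' 15
```

```text
clock: 6.5
position: [0.5179, 0.0763, 0.2072]
orientation: [179.7, -0.4, 105.6]
wrist_force: [2.8, 1.1, -2.7]
finger_gap: 0.0085
```

```bash
python3 -m creep '[[-5,0,4.5,0,0],[-5,0,4.5,0,0],[0,0,0,0,0],[0,0,0,0,0],[0,0,0,0,0]]' 15; python3 - <<'E'
from h import *
wrist("w3"); 
for n in("top","scene"):cv2.imwrite(f"pics/{n}3.png",cam(n)["image"][:,:,::-1])
print(manip.read_state()["clock"])
E
```

```text
clock: 7.12
position: [0.5204, 0.0672, 0.1971]
orientation: [179.7, -0.4, 105.7]
wrist_force: [1.3, 3.1, -2.2]
finger_gap: 0.0086
7.275
```

View pics/scene3.png

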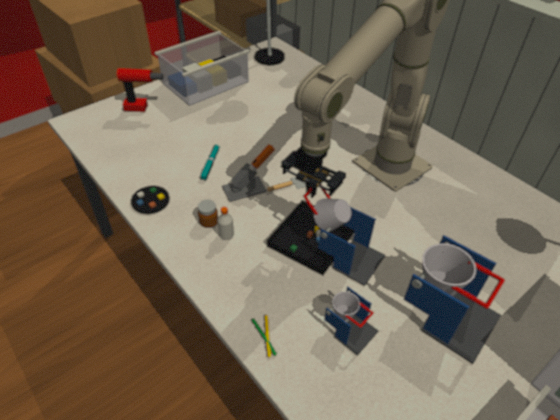

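View pics/w3.png

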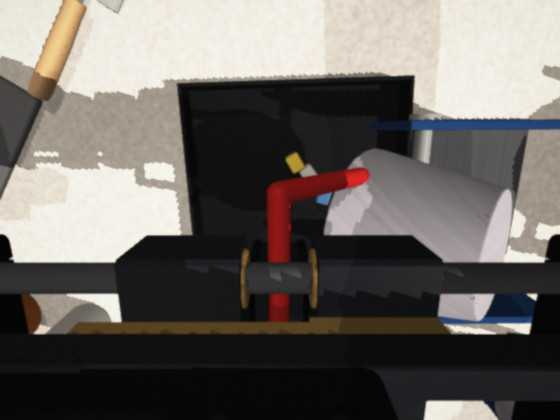

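```bash
python3 - <<'E'
import cv2
s=cv2.imread("pics/scene3.png");cv2.imwrite("pics/s3c.png",cv2.resize(s[180:280,255:395],None,fx=5,fy=5,interpolation=cv2.INTER_CUBIC))
E
```

```text
(no output)
```

View pics/s3c.png

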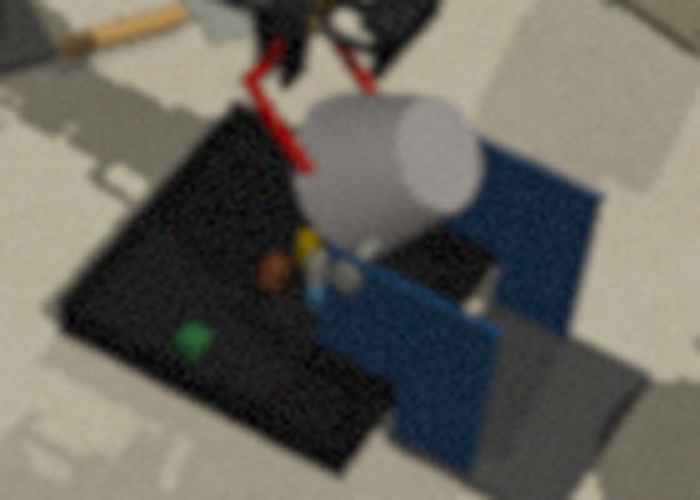

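```bash
python3 -m creep '[[12,0,-14,0.5,0],[16,0,-12,0.5,0],[18,0,-10,0,0],[19,0,-6.5,0,0],[20,0,-3.5,0,0],[20,0,0,0,0],[0,0,0,0,0]]' 15
```

```text
clock: 8.15
position: [0.4908, 0.1679, 0.2406]
orientation: [-179.8, -0.1, 104.5]
wrist_force: [2.4, 2.2, -1.6]
finger_gap: 0.0088
```

```bash
python3 -m creep '[[21,0,1,0,0],[19.5,0,6,0,0],[18.5,0,9,0,0],[16.5,0,12,0,0],[14.5,0,14.5,0,0],[12,0,16.5,0,0],[0,0,0,0,0]]' 15
```

```text
clock: 9.02
position: [0.4627, 0.2658, 0.1772]
orientation: [-179.4, 0.1, 104.3]
wrist_force: [-1.3, 1.5, -1.7]
finger_gap: 0.008
```

```bash
python3 -m creep '[[11,0,17,0,0],[6,0,19,0,0],[2.5,0,16,0,0],[0,0,5,0,0],[0,0,4,0,0],[0,0,3,0,0],[0,0,0,0,0]]' 15
```

```text
clock: 9.9
position: [0.4586, 0.2853, 0.1148]
orientation: [-179.6, -0.1, 104.2]
wrist_force: [-3.8, 2.3, -2.7]
finger_gap: 0.0077
```

```bash
python3 -m creep '[[0,0,0,0,40],[0,0,0,0,40],[0,0,0,0,40]]' 15;  python3 - <<'E'
from h import *
wrist("w4"); s=cam("scene")["image"][:,:,::-1]
cv2.imwrite("pics/s4.png",np.hstack([cv2.resize(a[190:290,295:395],None,fx=4,fy=4,interpolation=cv2.INTER_CUBIC) for a in (cv2.imread("pics/scene0.png"),s)]))
E
```

```text
clock: 10.28
position: [0.4606, 0.2835, 0.1153]
orientation: [-179.7, -0.0, 104.0]
wrist_force: [-0.1, 0.8, -0.5]
finger_gap: 0.0299
```

View pics/s4.png

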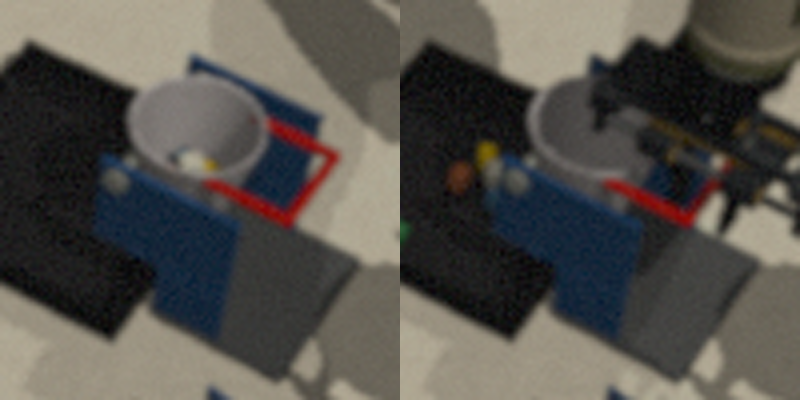

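View pics/w4.png

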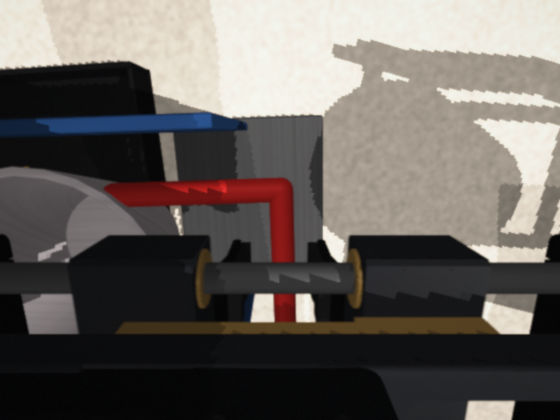

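```bash
python3 -m creep '[[0,0,0,0,40],[0,0,-20,0,40],[0,0,-50,0,40],[0,0,-50,0,40],[0,0,-50,0,60],[0,0,-50,0,60],[0,0,0,0,60]]';  python3 - <<'E'
from h import *
t=cam("top")["image"][:,:,::-1]; s=cam("scene")["image"][:,:,::-1]
cv2.imwrite("pics/s5.png",np.hstack([cv2.resize(a[190:290,295:395],None,fx=4,fy=4,interpolation=cv2.INTER_CUBIC) for a in (cv2.imread("pics/scene0.png"),s)]))
cv2.imwrite("pics/t5.png",t)
for n,a,b in(("s",cv2.imread("pics/scene0.png"),s),("t",cv2.imread("pics/top0.png"),t)):
  for im in(a,b):
    r=(slice(195,255),slice(340,390)) if n=="s" else (slice(225,285),slice(155,200))
    h=cv2.cvtColor(np.ascontiguousarray(im[r]),cv2.COLOR_BGR2HSV);m=cv2.inRange(h,(0,130,60),(8,255,255))|cv2.inRange(h,(172,130,60),(180,255,255));ys,xs=np.nonzero(m);print(n,xs.mean(),ys.mean(),len(xs),xs.max(),xs.min(),ys.max())
E
```

```text
clock: 11.25
position: [0.4612, 0.2832, 0.3416]
orientation: [-179.7, 0.1, 104.0]
wrist_force: [0.1, -0.7, -0.9]
finger_gap: 0.0578
s 24.646153846153847 39.697435897435895 195 39 6 51
s 24.580310880829014 39.76165803108808 193 39 6 51
t 20.46919431279621 23.829383886255926 211 40 9 43
t 24.116438356164384 32.02739726027397 146 40 13 43
```

View pics/s5.png

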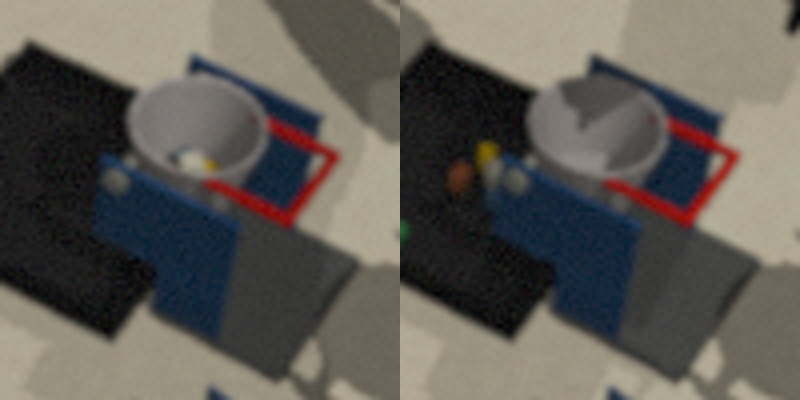

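View pics/t5.png

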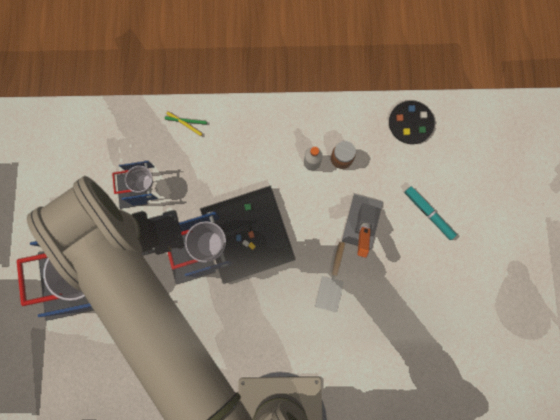

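All five chips are in the tray (top picture, around (245,238)), and the handle centroid matches the start within 0.1 px, so the pot is upright. Next is the lamp.

```bash
python3 -m creep '[[0,0,0,10,60],[0,0,0,10,60],[0,0,0,9.6,60],[0,0,0,0,60],[-49,15,0,0,60],[-49,15,0,0,60],[-49,15,0,0,60],[-49,15,0,0,60]]'; python3 -m creep '[[-49,15,0,0,60],[-49,15,0,0,60],[-49,15,0,0,60],[-49,15,0,0,60],[-49,15,0,0,60],[-40,12,0,0,60],[0,0,0,0,60]]';python3 - <<'E'
from h import *
wrist("w6")
E
```

```text
clock: 12.35
position: [0.4605, 0.0742, 0.3288]
orientation: [-178.9, 1.2, 75.2]
wrist_force: [1.0, -1.1, -0.2]
finger_gap: 0.0599
clock: 13.22
position: [0.4709, -0.2371, 0.3282]
orientation: [-178.5, 1.3, 76.8]
wrist_force: [0.1, 0.6, 1.1]
finger_gap: 0.0594
```

View pics/w6.png

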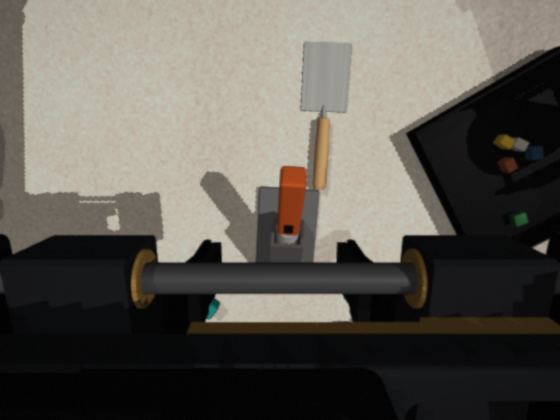

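```bash
python3 - <<'E'
from h import *
np.set_printoptions(precision=4,suppress=True)
w=manip.capture("wrist");T=np.load("pics/T_w6.npy");t=cam("top");s=cam("scene")
rs=[ray(t,(363.2,252.6)),ray(s,(270.8,148.2)),ray(w,(292,178),T)]
p,e=tri(rs);print(p,e)
print(tri(rs[:2])[0],tri(rs[::2])[0])
# lower handle end along dock direction; foot edges from wrist
for uv in[(260,187),(319,188)]:print(plane(w,uv,.01,T))
for uv in[(290,225),(293,171)]:print(plane(w,uv,.14,T))
print(manip.read_state()["position"],manip.read_state()["orientation"])
E
python3 - <<'E'
import cv2
a=cv2.imread("pics/w6.png")[150:260,230:350];cv2.imwrite("pics/w6c.png",cv2.resize(a,None,fx=5,fy=5,interpolation=cv2.INTER_CUBIC))
E
```

```text
[ 0.4479 -0.2231  0.1665] [np.float64(0.0018949164997386736), np.float64(0.0007931748110411118), np.float64(0.002167766747867962)]
[ 0.4463 -0.2242  0.1646] [ 0.4471 -0.2224  0.1779]
[ 0.4707 -0.2733  0.01  ]
[ 0.4918 -0.1889  0.01  ]
[ 0.5034 -0.2368  0.14  ]
[ 0.4462 -0.2205  0.14  ]
[ 0.4724 -0.2324  0.3286] [-178.5249    1.2269   77.0696]
```

View pics/w6c.png

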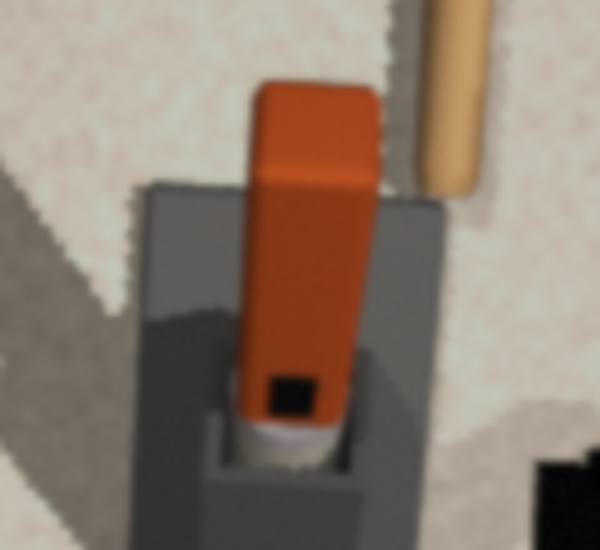

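```bash
cat >> h.py <<'E'
def need(target):
    st=manip.read_state();R=Rn.from_euler("xyz",st["orientation"],degrees=True).as_matrix()
    return np.round(1000*R.T@(np.array(target)-st["position"]),1)
E
python3 -c "
from h import *
print(need([.4748,-.2305,.125]))"
```

```text
[  6.7   7.1 203.4]
```

```bash
python3 -m creep '[[7,7,20,1,60],[0,0,35,0,60],[0,0,35,0,60],[0,0,35,0,60],[0,0,30,0,60],[0,0,0,0,60]]'; python3 -c "
from h import *
print(need([.4748,-.2305,.125]));wrist('w7')"
```

```text
clock: 14.18
position: [0.4789, -0.22, 0.1691]
orientation: [-178.6, 1.0, 77.3]
wrist_force: [-0.0, -0.5, 1.1]
finger_gap: 0.0601
[-10.4  -0.6  44.3]
```

View pics/w7.png

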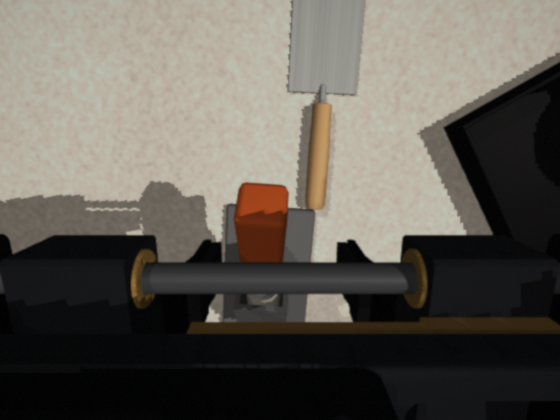

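```bash
python3 -m creep '[[-10,0,4,1.5,60],[0,0,20,0,60],[0,0,18,0,60],[0,0,0,0,60]]'; python3 -c "
from h import *
print(need([.4748,-.2305,.125]));wrist('w8')"
```

```text
clock: 14.72
position: [0.4791, -0.2325, 0.1317]
orientation: [-179.2, 1.0, 75.6]
wrist_force: [-0.3, -0.6, -0.1]
finger_gap: 0.0597
[ 1.  -4.5  6.8]
```

View pics/w8.png

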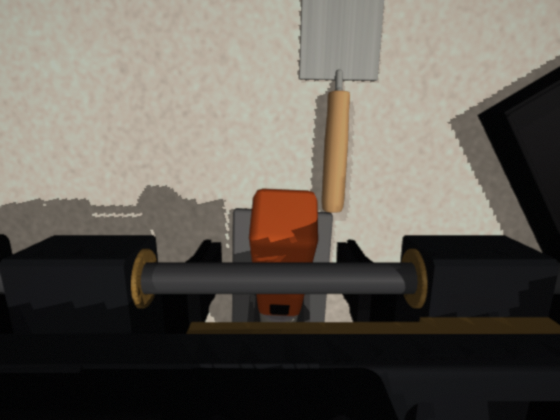

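```bash
python3 -m creep '[[1,-4.5,6,0,60],[0,0,0,0,40],[0,0,0,0,20],[0,0,0,0,10],[0,0,0,0,10],[0,0,0,0,10]]' 30; python3 -c "
from h import *
wrist('w9')"
```

```text
clock: 15.52
position: [0.4761, -0.231, 0.128]
orientation: [-179.4, 1.0, 75.6]
wrist_force: [0.3, 0.5, -0.1]
finger_gap: 0.0264
```

View pics/w9.png

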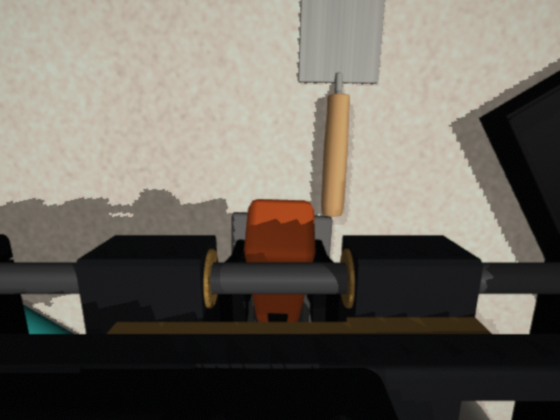

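Gripped (gap 26.4 mm). I draw it out along 45°, slowly.

```bash
python3 -m creep '[[0,-7,-7,0,10],[0,-8,-8,0,10],[0,-10,-10,0,10],[0,0,0,0,10]]' 30; 
```

```text
clock: 16.08
position: [0.4503, -0.224, 0.155]
orientation: [-179.4, 1.0, 75.6]
wrist_force: [0.4, -1.2, -2.5]
finger_gap: 0.0259
```

```bash
python3 -m creep '[[0,-11,-11,0,10],[0,-11,-11,0,10],[0,-11,-11,0,10],[0,-11,-11,0,10],[0,-10,-12,0,10],[0,0,-20,0,10],[0,0,-30,0,10],[0,0,0,0,10]]' 30; python3 -c "
from h import *
cv2.imwrite('pics/s10.png',cam('scene')['image'][:,:,::-1]);cv2.imwrite('pics/t10.png',cam('top')['image'][:,:,::-1])"
```

```text
clock: 17.08
position: [0.3965, -0.2076, 0.2629]
orientation: [-179.3, 0.9, 75.7]
wrist_force: [0.1, -0.4, -1.9]
finger_gap: 0.0258
```

View pics/s10.png

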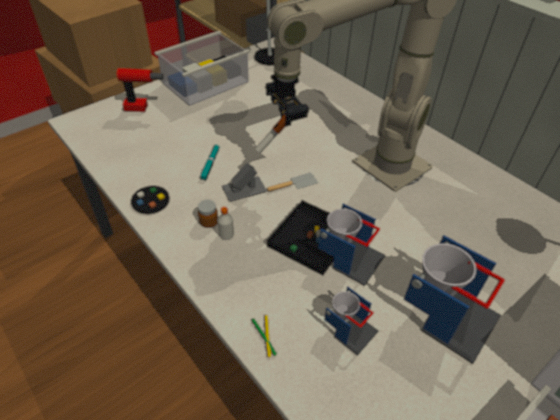

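View pics/t10.png

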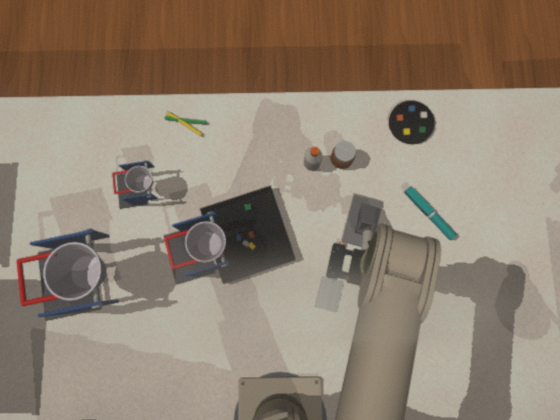

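```bash
python3 -m creep '[[-30,-8,0,0,10],[-37,-9,0,0,10],[-37,-9,0,0,10],[-37,-9,0,0,10],[-37,-9,0,0,10],[-37,-8,0,0,10],[-37,-8,0,0,10],[-30,-6,0,0,10]]' 30; python3 -m creep '[[0,0,40,0,10],[0,0,0,0,10]]';python3 -c "
from h import *
print(manip.read_state()['joint_positions'])
cv2.imwrite('pics/s11.png',cam('scene')['image'][:,:,::-1]);cv2.imwrite('pics/t11.png',cam('top')['image'][:,:,::-1])"
```

```text
clock: 18.18
position: [0.256, -0.467, 0.2571]
orientation: [-178.4, 0.8, 76.1]
wrist_force: [0.2, 0.9, -2.0]
finger_gap: 0.0263
clock: 18.42
position: [0.2518, -0.4685, 0.2144]
orientation: [-178.1, 0.8, 75.8]
wrist_force: [0.6, 0.0, -1.4]
finger_gap: 0.026
[  2.94774325  11.88810922  60.27664493 100.34643871  -8.6691167
  74.51067647 140.91964895]
```

View pics/s11.png

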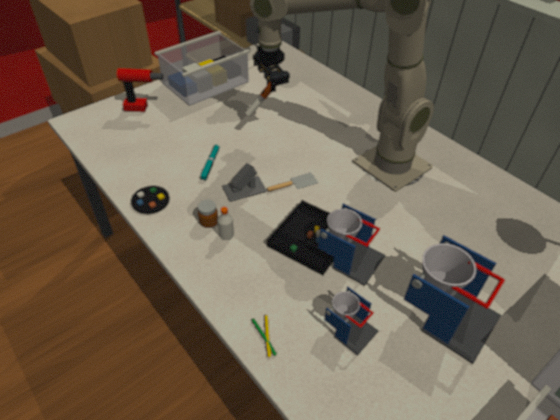

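View pics/t11.png

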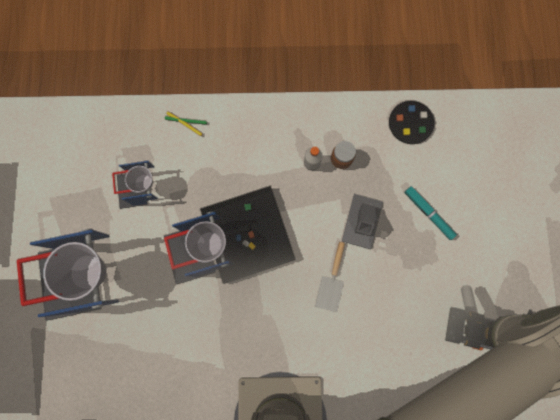

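```bash
python3 -m creep '[[0,0,30,8,10],[0,0,30,8,10],[0,0,25,8,10],[0,0,15,0,10],[0,0,0,0,10]]' 30
```

```text
clock: 19.15
position: [0.2556, -0.4727, 0.1217]
orientation: [-179.5, 1.5, 51.7]
wrist_force: [0.5, -0.3, -1.0]
finger_gap: 0.0259
```

```bash
python3 -m creep '[[0,0,8,0,10],[0,0,8,0,10],[0,0,6,0,10],[0,0,6,0,10],[0,0,0,0,10]]' 12; python3 -c "
from h import *
cv2.imwrite('pics/s12.png',cv2.resize(cam('scene')['image'][30:150,200:340,::-1],None,fx=4,fy=4,interpolation=cv2.INTER_CUBIC))"
```

```text
clock: 19.77
position: [0.256, -0.4746, 0.0945]
orientation: [-179.7, 1.5, 52.0]
wrist_force: [0.4, 0.5, -1.0]
finger_gap: 0.0261
```

View pics/s12.png

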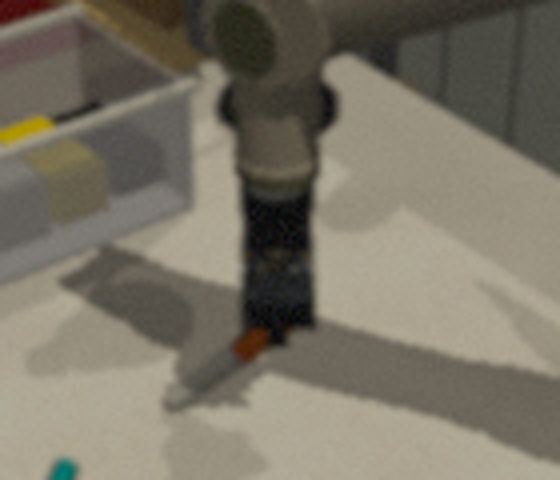

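```bash
python3 -m creep '[[0,0,6,0,10],[0,0,6,0,10],[0,0,6,0,10],[0,0,6,0,10],[0,0,0,0,10]]' 10; python3 -m creep '[[0,0,7,0,10],[0,0,7,0,10],[0,0,7,0,10],[0,0,0,0,10]]' 10
```

```text
clock: 20.45
position: [0.2554, -0.4751, 0.069]
orientation: [-179.7, 1.5, 52.0]
wrist_force: [-1.2, -0.3, -1.4]
finger_gap: 0.026
clock: 20.95
position: [0.2551, -0.4755, 0.0464]
orientation: [-179.7, 1.5, 52.0]
wrist_force: [0.5, 0.1, -1.3]
finger_gap: 0.026
```

```bash
python3 -m creep '[[0,0,7,0,10],[0,0,7,0,10],[0,0,7,0,10],[0,0,0,0,10]]' 10; python3 -c "
from h import *
cv2.imwrite('pics/s13.png',cv2.resize(cam('scene')['image'][30:150,200:340,::-1],None,fx=4,fy=4,interpolation=cv2.INTER_CUBIC))"
```

```text
clock: 21.45
position: [0.2547, -0.4759, 0.0239]
orientation: [-179.7, 1.5, 52.0]
wrist_force: [0.7, -0.8, -0.8]
finger_gap: 0.0258
```

View pics/s13.png

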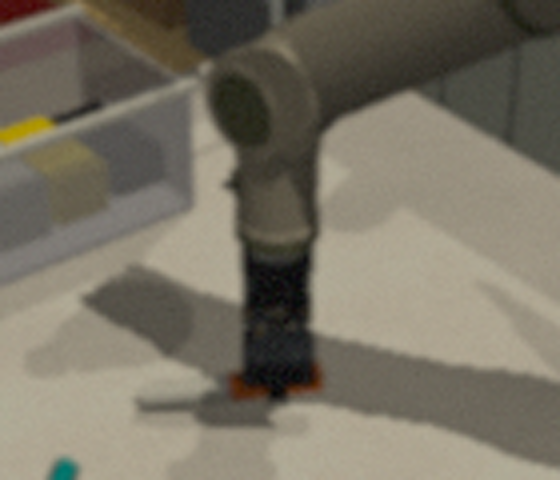

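```bash
python3 -m creep '[[0,0,7,0,10],[0,0,6,0,10],[0,0,3,0,10],[0,0,0,0,10]]' 10
```

```text
clock: 22.0
position: [0.2544, -0.4763, 0.0072]
orientation: [-179.7, 1.5, 52.0]
wrist_force: [-0.3, 0.1, -1.4]
finger_gap: 0.026
```

```bash
python3 -m creep '[[0,0,0,0,36],[0,0,0,0,36],[0,0,2,0,36],[0,0,0,0,36]]' 30; python3 -c "
from h import *
wrist('w14')
cv2.imwrite('pics/s14.png',cv2.resize(cam('scene')['image'][30:150,200:340,::-1],None,fx=4,fy=4,interpolation=cv2.INTER_CUBIC))"
```

```text
clock: 22.5
position: [0.2549, -0.4769, 0.0057]
orientation: [-179.8, 1.5, 52.0]
wrist_force: [0.3, 0.2, -0.7]
finger_gap: 0.0358
```

View pics/s14.png

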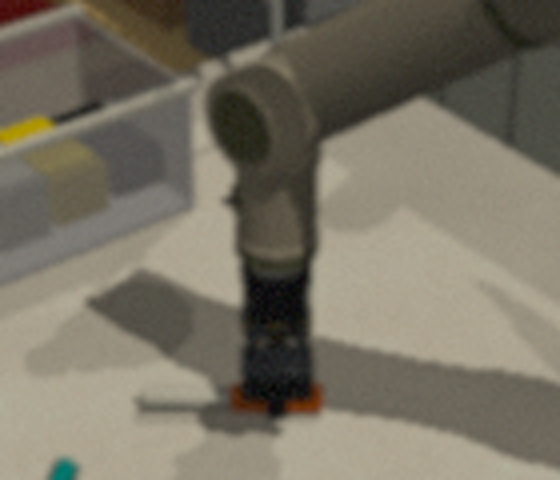

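View pics/w14.png

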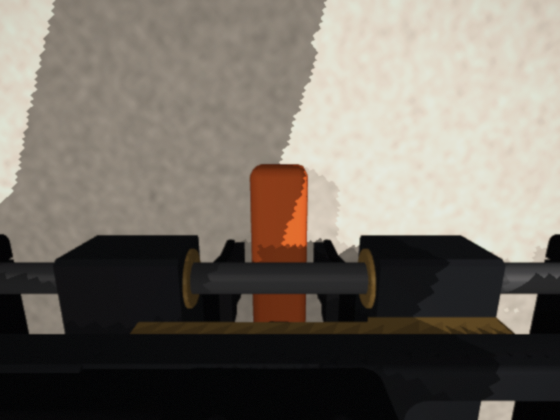

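```bash
python3 -m creep '[[0,9,0,0,36],[0,0,0,0,24],[0,0,0,0,10],[0,0,0,0,10],[0,0,0,0,10]]' 40
```

```text
clock: 23.22
position: [0.2627, -0.4829, 0.0058]
orientation: [-179.8, 1.5, 52.0]
wrist_force: [-0.7, -0.1, -0.5]
finger_gap: 0.0258
```

Lift gently.

```bash
python3 -m creep '[[0,0,-15,0,10],[0,0,-30,0,10],[0,0,-40,0,10],[0,0,-45,0,10],[0,0,-45,0,10],[0,0,-45,0,10],[0,0,-25,0,10],[0,0,0,0,10]]' 40; python3 -c "
from h import *
wrist('w15')
print(manip.read_state()['joint_positions'])
cv2.imwrite('pics/s15.png',cam('scene')['image'][:,:,::-1])"
```

```text
clock: 24.22
position: [0.2642, -0.4776, 0.2625]
orientation: [-179.8, 1.4, 51.8]
wrist_force: [0.4, 0.3, -1.9]
finger_gap: 0.0258
[ -1.50138196  12.80283296  66.44518126  95.29558988 -10.54264925
  79.35127831 118.06676353]
```

View pics/s15.png

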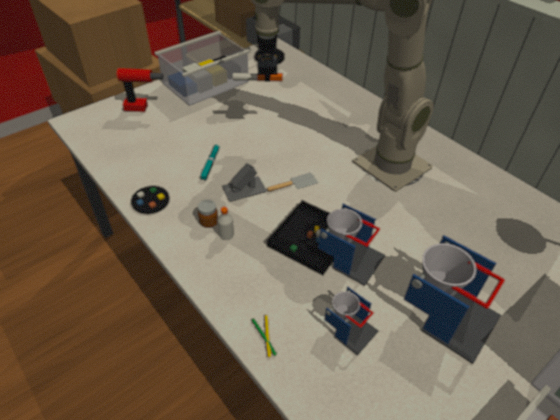

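View pics/w15.png

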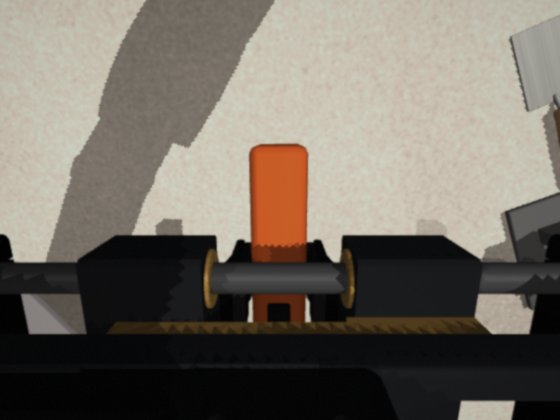

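```bash
python3 -m creep '[[26,-8,0,0,10],[32,-10,0,0,10],[32,-10,0,0,10],[32,-10,0,0,10],[32,-10,0,0,10],[32,-10,0,0,10],[32,-10,0,0,10],[26,-8,0,0,10]]' 40; python3 -m creep '[[0,0,0,-9,10],[0,0,0,-9,10],[0,0,0,-9,10],[0,0,0,-9,10],[0,0,0,-9,10],[0,0,0,-9,10],[0,0,0,-6,10],[0,0,0,0,10]]' 40; python3 -c "
from h import *
print(need([.446,.026,.23]),manip.read_state()['joint_positions'])"
```

```text
clock: 25.32
position: [0.3513, -0.2286, 0.244]
orientation: [-178.7, 1.7, 51.5]
wrist_force: [-0.1, -0.3, -1.7]
finger_gap: 0.0256
clock: 26.32
position: [0.3453, -0.2239, 0.2334]
orientation: [-176.9, -0.9, 113.7]
wrist_force: [0.3, -0.5, -3.2]
finger_gap: 0.0259
[188.4 192.5  -4.2] [-36.54055443 -18.36471605  52.51097891 112.77117613  15.84438513
  82.03731917 125.13929582]
```

```bash
python3 -m creep '[[10,25,0,0,10],[20,25,0,0,10],[25,25,0,0,10],[25,25,0,0,10],[25,25,0,0,10],[25,25,0,0,10],[25,20,0,0,10],[25,16,0,0,10]]' 40; python3 -c "
from h import *
np.set_printoptions(precision=3,suppress=True)
print(need([.446,.026,.23]),manip.read_state()['joint_positions']);print(Rn.from_euler('xyz',manip.read_state()['orientation'],degrees=True).as_matrix())"
```

```text
clock: 27.32
position: [0.4453, 0.0202, 0.219]
orientation: [-176.4, -0.9, 111.9]
wrist_force: [0.1, -0.3, -1.4]
finger_gap: 0.0254
[  5.3   2.1 -11.1] [-49.42   -3.212  40.272 108.468   2.015  77.755 102.214]
[[-0.374  0.925 -0.065]
 [ 0.927  0.374 -0.009]
 [ 0.016 -0.064 -0.998]]
```

```bash
cat > o.py <<'E'
from h import *
np.set_printoptions(precision=4,suppress=True)
st=manip.read_state();R=Rn.from_euler('xyz',st['orientation'],degrees=True).as_matrix()
print("z-comp tool x,y",R[2,:2],"tilt z",R[:2,2],need([.446,.026,.23]))
E
python3 o.py; python3 -m creep '[[0,30,0,0,10],[0,30,0,0,10],[0,0,0,0,10]]';python3 o.py;python3 -m creep '[[0,-10,0,0,10],[0,-10,0,0,10],[0,-10,0,0,10],[0,-10,0,0,10],[0,-10,0,0,10],[0,0,0,0,10]]';python3 o.py
```

```text
z-comp tool x,y [ 0.0162 -0.0636] tilt z [-0.065  -0.0087] [  5.3   2.1 -11.1]
clock: 27.7
position: [0.501, 0.0461, 0.2114]
orientation: [-176.0, -0.9, 111.7]
wrist_force: [-0.5, -0.4, -1.6]
finger_gap: 0.0257
z-comp tool x,y [ 0.0161 -0.0693] tilt z [-0.0703 -0.0107] [  1.9 -59.7 -14.5]
clock: 28.45
position: [0.4488, 0.0245, 0.2147]
orientation: [-176.0, -1.1, 111.4]
wrist_force: [-0.5, 0.3, -1.9]
finger_gap: 0.0258
z-comp tool x,y [ 0.0184 -0.07  ] tilt z [-0.0719 -0.0084] [  2.7  -3.1 -15.1]
```

```bash
python3 -m creep '[[0,12,0,0,10],[0,12,0,0,10],[0,12,0,0,10],[0,12,0,0,10],[0,12,0,0,10],[0,12,0,0,10],[0,0,0,0,10]]';python3 o.py; python3 -m creep '[[0,-36,0,0,10],[0,-36,0,0,10],[0,0,0,0,10]]';python3 o.py
```

```text
clock: 29.32
position: [0.5234, 0.0551, 0.2072]
orientation: [-175.9, -0.8, 111.6]
wrist_force: [0.1, -0.0, -1.8]
finger_gap: 0.0256
z-comp tool x,y [ 0.0138 -0.0718] tilt z [-0.0718 -0.0137] [  1.8 -84.1 -16.8]
clock: 29.7
position: [0.4555, 0.0275, 0.2112]
orientation: [-175.7, -0.6, 111.6]
wrist_force: [1.0, 0.5, -2.2]
finger_gap: 0.0256
z-comp tool x,y [ 0.0107 -0.0749] tilt z [-0.0736 -0.0177] [  2.3 -10.8 -18. ]
```

```bash
python3 -m creep '[[0,0,-20,0,10],[0,0,-20,4,10],[0,5,-5,7,10],[0,5,0,7,10],[5,0,0,7,10],[5,0,0,7,10],[5,0,0,7,10],[0,0,0,0,10]]';python3 o.py
```

```text
clock: 30.7
position: [0.474, 0.0489, 0.2558]
orientation: [-176.4, 2.4, 71.7]
wrist_force: [-0.5, -0.6, -1.6]
finger_gap: 0.0258
z-comp tool x,y [-0.0416 -0.0621] tilt z [-0.072  -0.0199] [-29.5 -17.7  28.2]
```

```bash
python3 -m creep '[[10,0,0,7,10],[15,0,0,7,10],[15,0,0,7,10],[15,0,0,7,10],[15,0,0,7,10],[15,0,0,7,10],[15,0,0,7,10],[0,0,0,0,10]]';python3 o.py
```

```text
clock: 31.7
position: [0.5412, 0.125, 0.2485]
orientation: [-179.6, 4.3, 22.7]
wrist_force: [-0.1, 0.5, -1.6]
finger_gap: 0.0259
z-comp tool x,y [-0.0746 -0.0068] tilt z [-0.0715 -0.0225] [-124.3   54.9   27.4]
```

```bash
python3 -m creep '[[-5,-8,1,0,10],[-5,-8,1,0,10],[-5,-8,1,0,10],[-5,-8,1,0,10],[-5,-8,1,0,10],[-5,-8,1,0,10],[-5,-8,1,0,10],[-4,-6,0,0,10]]';python3 -m creep '[[0,0,0,0,10],[0,0,0,0,10]]';python3 o.py; python3 -c "
from h import *
wrist('w16')
for n in('scene','top'):cv2.imwrite(f'pics/{n}16.png',cam(n)['image'][:,:,::-1])
cv2.imwrite('pics/s16.png',cv2.resize(cam('scene')['image'][160:290,230:400,::-1],None,fx=4,fy=4,interpolation=cv2.INTER_CUBIC))"
```

```text
clock: 32.7
position: [0.4754, 0.1687, 0.245]
orientation: [-179.5, 4.3, 23.2]
wrist_force: [-0.2, 0.9, -1.2]
finger_gap: 0.0258
clock: 32.95
position: [0.4752, 0.1691, 0.2452]
orientation: [-179.5, 4.2, 23.2]
wrist_force: [0.0, -0.4, -2.1]
finger_gap: 0.0258
z-comp tool x,y [-0.0739 -0.0089] tilt z [-0.0714 -0.021 ] [-81.8 120.2  20.2]
```

View pics/s16.png

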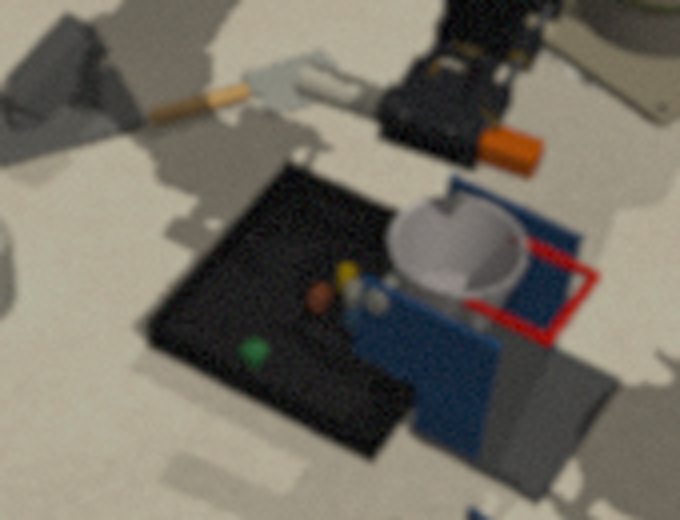

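View pics/top16.png

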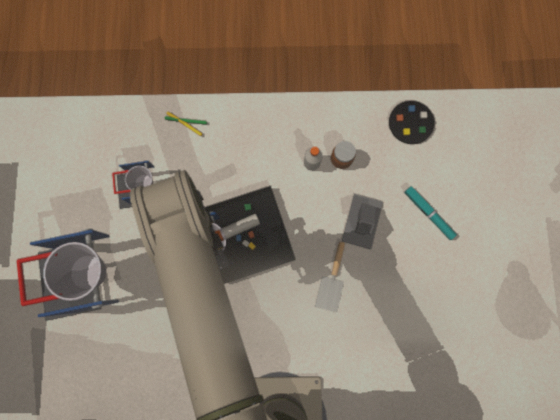

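View pics/w16.png

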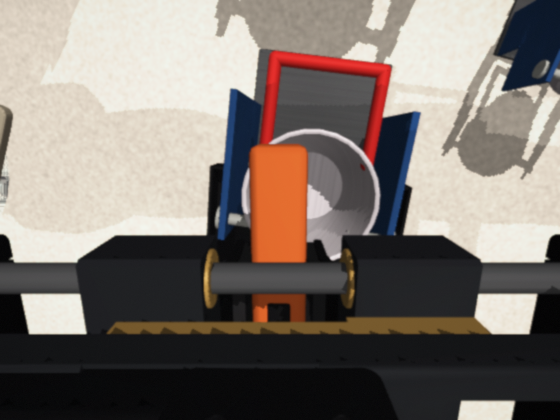

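```bash
python3 - <<'E'
from h import *
np.set_printoptions(precision=4,suppress=True)
t=cam("top");s=cam("scene");w=manip.capture("wrist");T=np.load("pics/T_w16.npy")
a=tri([ray(t,(257,222)),ray(s,(305.5,179.5))]);b=tri([ray(w,(278,150),T),ray(s,(364,199))])
print(a,b,np.linalg.norm(a[0]-b[0]),np.degrees(np.arcsin((a[0]-b[0])[2]/np.linalg.norm(a[0]-b[0]))))
st=manip.read_state();print(st["clock"],st["joint_vel"].max(),st["position"])
E
```

```text
(array([0.5211, 0.0449, 0.2468]), [np.float64(0.002483925962117898), np.float64(0.0024839259621179904)]) (array([0.4529, 0.2222, 0.2582]), [np.float64(0.0011946987635450866), np.float64(0.0011946987635451677)]) 0.19033184583249246 -3.431134038735263
33.25 0.0668997507669227 [0.4751 0.169  0.2451]
```

```bash
python3 -c "
from rig import manip
print(manip.hand_in())"
```

```text
the job is handed in; nothing more can be done
None
```

The job is done and handed in at about 33 s. I had no verdict back, so what follows rests on my own checks.

- **Pot and chips:** I tipped the pot by its red handle to its stop at about 2.35 rad and swung it back. All five chips show in the tray. In the scene camera the handle's centroid is within 0.1 px of where it started, so the pot is upright.
- **Lamp:** I drew it out of the dock along 45°. The moves can't tilt the tool, so I turned the lamp level by pressing its white end lightly on free table until it lay flat. I then regripped it near the middle of the handle and lifted it.
- **Final hold:** The white end is held over the tray, centre about (0.51, 0.08), roughly 0.25 m above the table, with the arm still.
- **Bystanders:** In the last top picture the glue bottle, jar and spreader are at the same pixels as at the start.

**Disagreement on level:** The tool picked up about 4° of unwanted tilt on the way. I turned the lamp so that this tilt lies across it rather than along it. By the arm's readings the lamp is level within about 0.5°. A rough two-view measurement of its ends gave 3.4° head-down, probably because one point was taken on the handle's top edge.

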